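# Tip the 500 g check weight out of its holder and lay it on the bench scale

## Task

The bench scale is due for its check before the shift. The flat steel check weights lie flush in their holder: press down the near end of the largest one (the end with the round thumb mark) so that it tips up in its pocket and its far end stands proud, then grip it there, lift it out and lay it gently and flat in the middle of the scale's pan. Leave the two smaller weights lying flat in their pockets and everything else on the table where it is.

Things in the scene. Friction and masses are not known exactly. Their poses are not given: they have to be found in the camera images.
- weight_large_center (a point): Centre of the largest check weight, a plain polished steel bar 100 x 40 x 16 mm, 0.5 kg. Axes: x along its length to the end that rises (away from the robot), y across its 40 mm width, z up. At the start it lies in its pocket, flush: its top is level with the holder's top, 44 mm above the table, so nothing of it can be gripped.
- thumb_mark (a point): Middle of the thumb mark (thin ring, 17 to 20 mm) on top of the largest weight, 16 mm from its near end. Pressed lightly here (1 N is enough), the weight rocks over a ridge in the pocket floor on to a 24 degree slope. The mark sinks about 15 mm; let go, the weight stays tipped at about 0.42 rad, near end down.
- far_end (a point): Middle of the largest weight's far end face, half-way up its 16 mm thickness, 50 mm from the weight's centre. Once the weight is tipped, the top edge of this end stands about 20 mm above the holder's top and the weight can be gripped here across its 40 mm width. It is heavy at the other end: grip firmly.
- weight_large_pocket (a point): Middle of the large weight's place in the holder, at the level of the holder's top: straight above the weight's centre while it lies flush. Axes as the holder's. The pocket is 43 mm wide and 105.5 mm long (4.5 mm play at the near end, 1 mm at the far end, as built).
- holder: Grey plastic block, 126 (x) x 148 (y) x 44 mm, fixed, left or right of the robot, with three open pockets side by side and a flat top. Origin at the centre of its underside, x away from the robot, y left, z up. Pockets: largest weight at y = +41 mm, middle -11 mm, small -53 mm, about 10 mm of wall between. Fingers may come down to its top over the neighbours' far halves.
- weight_middle_center (a point): Centre of the middle check weight, steel bar 64 x 33 x 12 mm, 0.2 kg, flush in the middle pocket; its pocket tips in the same way. It stays there, lying flat.
- weight_small_center (a point): Centre of the small check weight, steel bar 50 x 25 x 10 mm, 0.1 kg, flush in the right pocket; its pocket tips in the same way. It stays there, lying flat.
- pan_top (a point): Middle of the scale's pan, on its upper face, 58 mm above the table. The pan is a flat steel plate 150 (x) x 160 (y) mm without a rim; x points away from the display, y left, z up. The white bench scale is fixed, on the side the holder is not; its sloping display, on the robot's side of the pan, is at most 64 mm high and begins 85 mm from the pan's middle.
- pot: Loose sample pot with screw lid, 50 mm wide, 66 mm high, standing between holder and scale, towards the back. Origin at the centre of its underside. A bystander.
- wand: Loose test stick, 150 x 22 x 9 mm, lying between holder and scale with its length roughly along x. Origin at the centre of its underside. A bystander.
- thermometer: Loose folded food thermometer, 152 x 46 x 18 mm, lying at the left of the table. Origin at the centre of its underside. A bystander.

How it is judged (in metres and radians):
On the way, in this order (a step that is already met when the one before it is completed fails the run):
1. the largest weight is tipped up in its pocket (angle between weight_large_center's own z axis and vertical above 0.3 rad and horizontal distance between weight_large_center and weight_large_pocket below 0.015 m and height (world z) of weight_large_center below 0.055 m), for 0.2 s.
2. it is lifted clear of the holder (z of weight_large_center in the frame of holder above 0.085 m), for 0.1 s.
At the end, for the whole second after the job is handed in: The largest weight lies flat and at rest on the scale's pan, its centre within 20 mm of the pan's middle; the two smaller weights lie flat in their pockets (within 8 mm of where they were) (horizontal distance between weight_large_center and pan_top below 0.02 m and z of weight_large_center in the frame of pan_top between 0.005 and 0.011 m and angle between weight_large_center's own z axis and vertical below 0.06 rad and linear speed of weight_large below 0.02 m/s and angle between each of weight_middle_center, weight_small_center's own z axis and vertical below 0.08 rad and distance of each of weight_middle_center, weight_small_center from where it was at the start of the episode below 0.008 m); the robot touches nothing.
It fails at once if a smaller weight is tipped up or taken out (angle between any of weight_middle_center, weight_small_center's own z axis and vertical above 0.2 rad or distance of any of weight_middle_center, weight_small_center from where it was at the start of the episode above 0.015 m).
It fails at once if the weight strikes the scale hard (dropped or slammed on it) (contact force between weight_large and scale above 130 N).
It fails at once if a bystander is pushed more than 30 mm (distance of any of pot, wand, thermometer from where it was at the start of the episode above 0.03 m).
It also fails if it takes over 42 s, if anything falls off the work surface, if the arm or the gripper's body presses on something with over 40 N, if the wrist force passes 120 N, or if a joint passes its speed limit or range.

## Robot

A 6-joint arm with a two-finger parallel gripper is mounted at the origin on a cart in front of the work surface, level with it; the furniture and walls round the work are solid. World frame = base frame: x ahead of the robot, y to its left, z up, the work surface at z = 0. Lengths are in m, angles in degrees, forces in N, time in s.
With the tool pointing down it reaches from about 0.35 to 0.975 m from the base axis. Payload 4.9 kg.
Tool frame: the origin (TCP) lies between the finger pads; the fingertips stand 22 mm ahead of it and the grasp point (between the pads) lies 3 mm ahead of it; z points along the fingers, y is the line along which they close (so a half turn about z gives the same grasp; the last joint's range is limited). The gripper opens to 85 mm and grips with 20 to 120 N. Pads are 22 mm wide; open, the fingers measure 114 mm over their backs; the gripper's body (76 mm by 85 mm) begins 54 mm behind the grasp point. The pads swing forward as they close: fully open they stand 13 mm farther back than shut.
Start: joints at [-74.37, 3.019, 92.412, -0, 84.569, -6.818], TCP at [0.239, -0.578, 0.253] pointing down, gripper open.
Joint ranges: [-172.51, 172.51], [-57.92, 126.97], [3.15, 148.05], [-58.71, 238.71], [5.1, 150.11], [-179.66, 179.66]. Speed limits (degrees/s): [147.25, 147.25, 180, 180, 180, 180].

## Interface

Orientations are given as [roll, pitch, yaw] about the fixed x, y, z axes, in that order (R = Rz(yaw) Ry(pitch) Rx(roll)).
In Python, from cell import arm gives the robot as it stands.
- The arm moves only by the tool servo_tool, never from a script. Its argument "steps" is one flat list of numbers, 5 for each row, row after row: the shift along the tool's x, y, z in cm, then the turn about the tool's z in rad, then the finger opening in cm, from 0 to 8.54. In form: [x, y, z, roll, grip, x, y, z, roll, grip, ...]. A call has 1 to 5 rows; each row is the pose to reach, as a shift and turn from the pose commanded when the call began, along the tool's axes at that moment; what a row does not reach only later rows make up. A row lasts 1/10 s, in which the tool goes at most 50 mm and 8.59 degrees, less where a joint would pass 70% of its speed; a pose out of reach is approached as far as the arm can. A call with a gripper value outside its range is refused whole. The fingers move at their own pace and stop on an object; "grip_force" is the grip in N (left out, the last holds). Time passes only in rows, so rows that repeat a pose let the fingers close. It gives the time, the measured TCP pose, the force, the opening and the grip force at its end, in the units of the state.
- arm.read_state(): the state, without advancing time (a new reading comes with each control period).
- arm.get_image(name): name is "scene" or "side" or "wrist"; returns a dict with "color" (420x560x3 uint8, red, green, blue), "intrinsics" (3x3 intrinsics, pixels), "view" (4x4, takes a point from world to camera coordinates); the wrist camera has in their place "T_tool_cam" (4x4, takes a point from camera to tool coordinates, whose origin is the TCP and whose axes are the flange's). Camera axes: x right, y up, looking along -z (the intrinsics and any distortion apply to the point x, -y, -z); pixel columns grow to the right and rows downward; lengths in m; the calibration is good to about 2 mm. A picture is of the moment at which its call begins: read the wrist's pose just before it. There is no depth.
- arm.sign_off(): hands the job in; it is judged then, once.
Trained networks look in the newest picture that a camera, given by its name, has taken for a name from the list of things; names that differ only in an ending like _2 or _b are one class to them, and where a whole thing is asked for, a point or a joint stands for the part that bears it (a point fixed in the world has none). Each returns a list of dicts, best first, with "conf" (0 to 1); they miss things now and then, are a little off and sometimes report something else, mostly with a low value. They report only what shows in the picture. A call takes as long as a camera call.
- arm.recognise(camera, query): "at" ([x, y, z] in m, in world coordinates, good to about 4 mm: the middle of the surface that is visible of it).
The state is a dict: "clock": time; "joint_positions": joint angles; "qvel": joint speeds; "effort": joint torques, N m; "tcp_pos": TCP position; "eef_rot": TCP orientation; "contact_force": force on the tool from outside, world axes, zero at the start; "torque": the same for the moment, N m; "finger_gap": finger opening in m; "gripper_force": force on a finger pad.
Only numpy, scipy, OpenCV 4.12 (cv2) and the standard library are available. Lean on these libraries where they do the work, as an engineer would, in place of code of your own. Each camera call takes 0.05 s, during which the arm holds its last target. There are 200 camera calls.

## Working session

There is one attempt and no reset: what is moved stays moved. The work goes in short steps, Python scripts to look and compute and a tool call to move; the robot and the scene stay as the last step left them, time stands still between calls to the robot, and variables do not carry over. Pictures are saved under pics/ and viewed, at most 10 in all, crops included, and the job is handed in when it is done.

Besides the shell and the picture viewer there is one more tool, called after "Request:" as name(argument=value, ...), one argument or row to a line, values as JSON. servo_tool: Moves the arm, as the interface text tells. Its arguments: {"type":"object","properties":{"steps":{"type":"array","items":{"type":"number"}},"grip_force":{"type":"number"}},"required":["steps"]}

```bash
mkdir -p pics; ls
cat > h.py <<'E'
import numpy as np, cv2
from cell import arm
from scipy.spatial.transform import Rotation as R
def snap(n,f):
    im=arm.get_image(n); cv2.imwrite('pics/'+f,im['color'][:,:,::-1]); return im
def proj(im,P):
    p=im['view']@np.r_[P,1]; q=im['intrinsics']@np.array([p[0],-p[1],-p[2]]); return q[:2]/q[2]
def ray(im,uv,z):
    V=np.linalg.inv(im['view']); d=np.linalg.inv(im['intrinsics'])@np.array([*uv,1]); d=V[:3,:3]@np.array([d[0],-d[1],-d[2]])
    o=V[:3,3]; return o+d*(z-o[2])/d[2]
def wview(im,s):
    T=np.eye(4);T[:3,:3]=R.from_euler('xyz',s['eef_rot'],degrees=True).as_matrix();T[:3,3]=s['tcp_pos']
    im['view']=np.linalg.inv(T@im['T_tool_cam']); return im
E
python3 - <<'E'
from h import *
s=arm.read_state(); print(s)
a=snap('scene','s1.png'); b=snap('side','d1.png')
for c in('scene','side'):
  for q in ['weight_large_center','thumb_mark','far_end','weight_large_pocket','holder','weight_middle_center','weight_small_center','pan_top','pot','wand','thermometer']:
    try:
      r=arm.recognise(c,q); print(c,q,[(np.round(x['at'],4).tolist(),round(x['conf'],2)) for x in r[:2]])
    except Exception as e: print(c,q,e)
E
```

```text
pics
{'clock': 0.0, 'joint_positions': array([-7.43719336e+01,  3.05717094e+00,  9.24940221e+01, -1.72593595e-03,
        8.45674665e+01, -6.81775116e+00]), 'qvel': array([ 0.07029314,  0.06074741, -0.05856716, -0.07662033, -0.08912237,
       -0.05940286]), 'effort': array([-5.83497786e-04, -3.93681085e+01, -3.70178425e+01, -1.57609684e-04,
        6.97144977e-03, -4.54505425e-05]), 'tcp_pos': array([ 0.23846947, -0.57708242,  0.25204379]), 'eef_rot': array([-1.79881976e+02, -1.23805568e-02,  2.24459699e+01]), 'contact_force': array([ 0.09897949, -0.48186958, -0.56337286]), 'torque': array([ 0.00657362, -0.00679337,  0.0039326 ]), 'gripper_force': 0.0, 'finger_gap': 0.08540701217913993}
scene weight_large_center [([0.5366, 0.3051, 0.0443], 0.97)]
scene thumb_mark [([0.5464, 0.3016, 0.0447], 0.59)]
scene far_end [([0.539, 0.3048, 0.0478], 0.62)]
scene weight_large_pocket [([0.5291, 0.2743, 0.0428], 0.57)]
scene holder [([0.5264, 0.2721, 0.0444], 0.79)]
scene weight_middle_center [([0.5712, 0.256, 0.0449], 0.8)]
scene weight_small_center [([0.5935, 0.2187, 0.0437], 0.58)]
scene pan_to
[... 215 characters left out ...]
e weight_large_center [([0.5439, 0.302, 0.0427], 0.9)]
side thumb_mark [([0.5468, 0.3035, 0.0432], 0.73), ([0.4786, 0.5704, 0.0174], 0.57)]
side far_end [([0.545, 0.307, 0.0453], 0.61)]
side weight_large_pocket [([0.536, 0.2973, 0.047], 0.62), ([0.5455, 0.307, 0.0438], 0.49)]
side holder [([0.5408, 0.2937, 0.038], 0.59)]
side weight_middle_center [([0.5715, 0.2547, 0.0392], 0.75)]
side weight_small_center [([0.5932, 0.2184, 0.0447], 0.49)]
side pan_top [([0.559, -0.0279, 0.0561], 0.76), ([0.4764, 0.5709, 0.0151], 0.33)]
side pot [([0.6342, 0.1131, 0.0506], 0.73)]
side wand [([0.4229, 0.1042, 0.0083], 0.62)]
side thermometer [([0.4778, 0.5711, 0.0169], 0.84), ([0.4217, 0.1034, 0.0055], 0.59)]
```

View pics/s1.png

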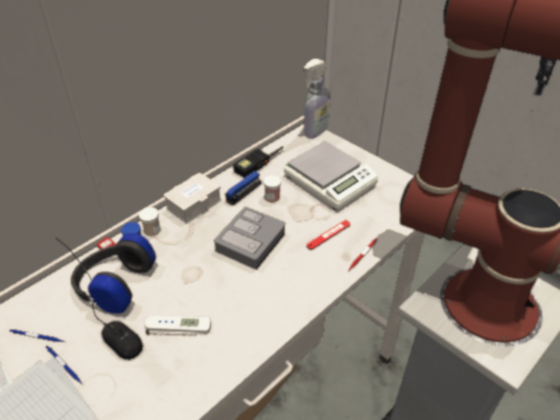

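View pics/d1.png

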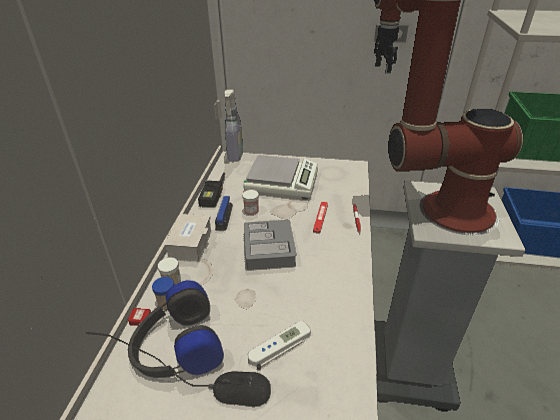

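Both views agree. The holder is at scene (250,237) / side (270,245), with the scale behind it at scene (330,175) / side (283,175). I'll move over with the wrist camera.

Request:
servo_tool(
  steps=[3.6,-3.4,-1,0,8.5,7.2,-6.8,-2,0,8.5,10.8,-10.2,-3,0,8.5,14.4,-13.6,-4,0,8.5,18,-17,-5,0,8.5],
)

```text
clock: 1.7
tcp_pos: [0.3394, -0.3523, 0.3033]
eef_rot: [180.0, -0.0, 22.4]
contact_force: [1.2, 0.7, 0.5]
finger_gap: 0.0848
gripper_force: 0.0
```

Request:
servo_tool(
  steps=[3.6,-3.4,0,0,8.5,7.2,-6.8,0,0,8.5,10.8,-10.2,0,0,8.5,14.4,-13.6,0,0,8.5,18,-17,0,0,8.5],
)

```text
clock: 2.2
tcp_pos: [0.4409, -0.1263, 0.3032]
eef_rot: [179.9, -0.1, 22.4]
contact_force: [1.0, -0.6, -0.0]
finger_gap: 0.085
gripper_force: 0.0
```

Run:
```python
from h import *
s=arm.read_state(); print(s['clock'],s['tcp_pos'],s['eef_rot'],s['joint_positions'])
w=wview(snap('wrist','w1.png'),s); np.savez('w1.npz',view=w['view'],K=w['intrinsics'])
print(w['T_tool_cam'],w['intrinsics'])
for q in ['pan_top','pot','holder','weight_large_center']:
  r=arm.recognise('wrist',q); print(q,[(np.round(x['at'],4).tolist(),round(x['conf'],2)) for x in r[:2]])
```

```text
2.2 [ 0.44090542 -0.12631373  0.30322315] [ 1.79938965e+02 -5.32763056e-02  2.24310912e+01] [-2.52957331e+01 -2.21684125e+01  1.09962838e+02 -1.63580668e-03
  9.21245745e+01  4.22731423e+01]
[[-3.38309229e-04  9.52394662e-01  3.04867667e-01  7.61659802e-02]
 [ 9.99999716e-01  1.16857619e-04  7.44633114e-04 -2.59323230e-04]
 [ 6.73558493e-04  3.04867832e-01 -9.52394431e-01 -1.20015610e-01]
 [ 0.00000000e+00  0.00000000e+00  0.00000000e+00  1.00000000e+00]] [[342.61435818   0.         274.81079357]
 [  0.         342.61435818 210.20025272]
 [  0.           0.           1.        ]]
pan_top [([0.5362, -0.0884, 0.058], 0.74)]
pot []
holder []
weight_large_center []
```

View pics/w1.png

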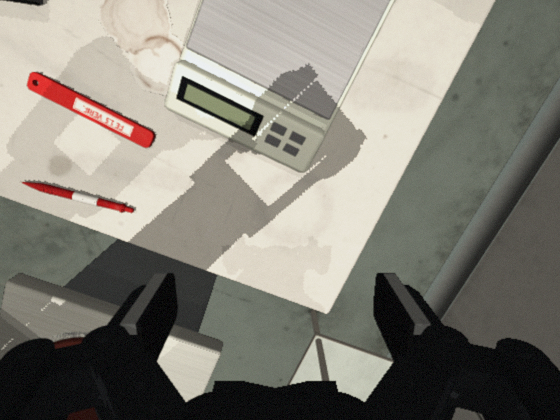

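The scale's display is at (235,110), and the pan runs off the top of the picture. I'll move forward to see all of it.

Request:
servo_tool(
  steps=[4,-1,0,0,8.5,8,-2,0,0,8.5,12,-2,0,0,8.5,13,-2,0,0,8.5],
)

```text
clock: 2.85
tcp_pos: [0.5548, -0.0609, 0.3021]
eef_rot: [-180.0, 0.0, 22.4]
contact_force: [-1.3, -1.0, -0.2]
finger_gap: 0.0851
gripper_force: 0.0
```

Run:
```python
from h import *
s=arm.read_state(); print(s['clock'],s['tcp_pos'],s['eef_rot'],s['joint_positions'])
w=wview(snap('wrist','w2.png'),s); np.savez('w2.npz',view=w['view'],intrinsics=w['intrinsics'])
for q in ['pan_top','pot','holder','weight_large_center','wand']:
  r=arm.recognise('wrist',q); print(q,[(np.round(x['at'],4).tolist(),round(x['conf'],2)) for x in r[:2]])
```

```text
2.85 [ 0.55479003 -0.06087892  0.30209029] [-1.79968478e+02  2.84185678e-02  2.23941894e+01] [-1.39060709e+01 -7.50192922e+00  9.80152249e+01  8.58041467e-03
  8.95282691e+01  5.36996738e+01]
pan_top [([0.5801, -0.0706, 0.0575], 0.57)]
pot [([0.6391, 0.0925, 0.0669], 0.83)]
holder [([0.5552, 0.2016, 0.0449], 0.78)]
weight_large_center []
wand [([0.4259, 0.1003, 0.0077], 0.73), ([0.5535, 0.2032, 0.0462], 0.54)]
```

View pics/w2.png

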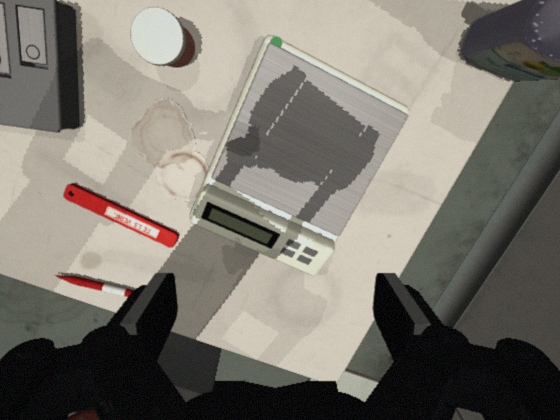

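The pan's corners are near (276,42), (407,110), (345,240) and (212,188). The pot is at (160,38) and the holder corner at (78,130).

Run:
```python
from h import *
w=dict(np.load('w2.npz'))
C=[ray(w,p,.058)[:2] for p in [(276,42),(407,110),(345,240),(212,188)]]
print(np.round(C,4),np.mean(C,0),[round(np.linalg.norm(C[i]-C[i-1]),4) for i in range(4)])
d=(C[0]-C[3]+C[1]-C[2]); e=(C[0]-C[1]+C[3]-C[2]); print(np.degrees(np.arctan2(d[1],d[0])),np.degrees(np.arctan2(-e[0],e[1])))
```

```text
[[ 0.675  -0.0119]
 [ 0.6677 -0.1595]
 [ 0.5146 -0.1638]
 [ 0.5145 -0.0025]] [ 0.59292269 -0.08442831] [np.float64(0.1608), np.float64(0.1477), np.float64(0.1532), np.float64(0.1613)]
-0.9276136105769041 -1.343968735559285
```

Request:
servo_tool(
  steps=[-2,-4,0,0,8.5,-4,-8,0,0,8.5,-5,-12,0,0,8.5,-5,-16,0,0,8.5,-5,-20,0,0,8.5],
)

```text
clock: 3.65
tcp_pos: [0.4289, 0.1058, 0.3032]
eef_rot: [180.0, -0.1, 22.3]
contact_force: [0.4, 0.4, 0.9]
finger_gap: 0.0849
gripper_force: 0.0
```

Request:
servo_tool(
  steps=[0,-5,0,0,8.5,0,-9,0,0,8.5,0,-13,0,0,8.5,0,-13,0,0,8.5],
)

```text
clock: 4.05
tcp_pos: [0.3787, 0.228, 0.3032]
eef_rot: [-179.9, -0.1, 22.7]
contact_force: [0.2, -0.5, 0.3]
finger_gap: 0.0853
gripper_force: 0.0
```

Run:
```python
from h import *
s=arm.read_state(); print(s['clock'],s['tcp_pos'],s['eef_rot'],s['joint_positions'])
w=wview(snap('wrist','w3.png'),s); np.savez('w3.npz',view=w['view'],intrinsics=w['intrinsics'])
for q in ['thumb_mark','holder','weight_large_center','far_end','weight_middle_center','weight_small_center']:
  r=arm.recognise('wrist',q); print(q,[(np.round(x['at'],4).tolist(),round(x['conf'],2),np.round(proj(w,x['at']))) for x in r[:2]])
```

```text
4.05 [0.37871712 0.22803144 0.30316829] [-1.79935000e+02 -6.55397462e-02  2.27428772e+01] [ 2.13507905e+01 -2.47502622e+01  1.11835580e+02  6.66550482e-02
  9.28507394e+01  8.86112283e+01]
thumb_mark [([0.5175, 0.2928, 0.0462], 0.69, array([269.,  19.]))]
holder [([0.5191, 0.2327, 0.0456], 0.82, array([326.,  43.])), ([0.5087, -0.0019, 0.0431], 0.5, array([515., 144.]))]
weight_large_center [([0.5154, 0.2965, 0.0431], 0.81, array([265.,  20.]))]
far_end [([0.5154, 0.2954, 0.0417], 0.74, array([266.,  21.]))]
weight_middle_center [([0.5489, 0.2478, 0.041], 0.9, array([324.,   6.])), ([0.5147, 0.2902, 0.0439], 0.16, array([271.,  23.]))]
weight_small_center [([0.5728, 0.2123, 0.0469], 0.7, array([369.,  -5.]))]
```

View pics/w3.png

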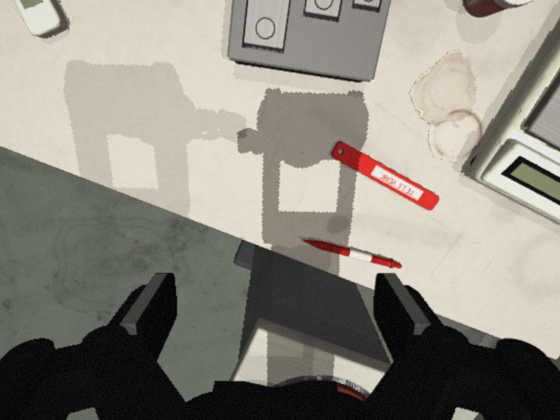

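The thumb mark is at (265,29) and the large weight above it is partly cut off. The smaller weights are at (323,3) and (368,0). I'll go forward for a full view.

Request:
servo_tool(
  steps=[4,0,0,0,5,8,0,0,0,2,10,0,0,0,0,11,0,0,0,0,11,0,0,0,0],
)

```text
clock: 4.9
tcp_pos: [0.4832, 0.2672, 0.3023]
eef_rot: [180.0, 0.1, 22.4]
contact_force: [0.3, -0.1, 0.7]
finger_gap: 0.0123
gripper_force: 0.0
```

Run:
```python
from h import *
s=arm.read_state(); print(s['clock'],s['tcp_pos'],s['eef_rot'],s['joint_positions'])
w=wview(snap('wrist','w4.png'),s); np.savez('w4.npz',view=w['view'],intrinsics=w['intrinsics'])
im=w['color'][:,:,::-1]; c=im[0:300,120:520]; cv2.imwrite('pics/w4c.png',cv2.resize(c,None,fx=2,fy=2,interpolation=cv2.INTER_CUBIC))
for q in ['thumb_mark','holder','weight_large_center','far_end','weight_middle_center','weight_small_center']:
  r=arm.recognise('wrist',q); print(q,[(np.round(x['at'],4).tolist(),round(x['conf'],2),np.round(proj(w,x['at']))) for x in r[:2]])
```

```text
4.9 [0.4832367  0.26719781 0.30230198] [1.79997301e+02 7.45383219e-02 2.23689282e+01] [ 2.12192110e+01 -8.31622424e+00  9.87311827e+01 -4.19428845e-03
  8.96595107e+01  8.88503087e+01]
thumb_mark [([0.5478, 0.2999, 0.0487], 0.6, array([270., 104.]))]
holder [([0.547, 0.2497, 0.0473], 0.77, array([313., 124.]))]
weight_large_center [([0.5481, 0.3035, 0.0467], 0.78, array([267., 103.]))]
far_end [([0.5452, 0.306, 0.0444], 0.81, array([264., 104.]))]
weight_middle_center [([0.575, 0.255, 0.0431], 0.77, array([319.,  96.]))]
weight_small_center [([0.5941, 0.2206, 0.0458], 0.64, array([357.,  91.]))]
```

View pics/w4c.png

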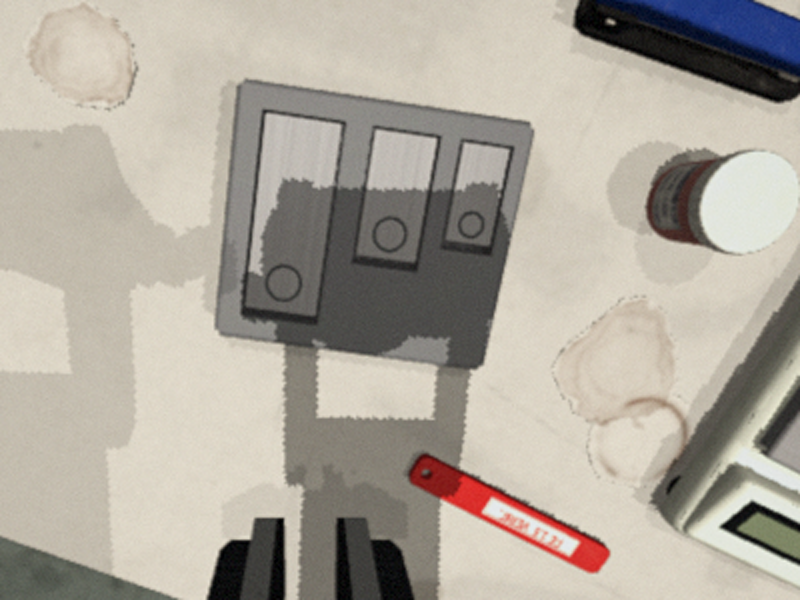

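```bash
cat > hold.py <<'E'
from h import *
w=dict(np.load('w4.npz'))
f=lambda u,v:ray(w,(u/2+120,v/2),.044)[:2]
C=np.array([f(241,80),f(531,122),f(482,367),f(218,333)])
M=np.array([[63,74],[63,-74],[-63,-74],[-63,74]])*.001
# rigid fit
c=C.mean(0); A=(M.T@(C-c)); U,S,Vt=np.linalg.svd(A); Rt=(U@Vt).T
yaw=np.degrees(np.arctan2(Rt[1,0],Rt[0,0])); print('holder',c,yaw,'res mm',1000*np.round(C-c-M@Rt.T,4))
for n,p in dict(thumb=(284,284),thm=(389,235),ths=(471,224)).items(): 
  q=f(*p); print(n,q,'in holder',(q-c)@Rt)
W=np.array([f(263,111),f(344,123),f(318,321),f(243,313)]); print('weight c',W.mean(0),'in holder',(W-c)@Rt)
E
python3 hold.py
python3 - <<'E'
import sys; sys.path.insert(0,'.')
from h import *
print(np.degrees(0),arm.read_state()['finger_gap'])
E
```

```text
holder [0.55035656 0.26165171] 15.034514134719654 res mm [[ 1.4  0.7]
 [ 1.   0.4]
 [-1.1 -1.5]
 [-1.3  0.3]]
thumb [0.50804898 0.29306253] in holder [-0.03271138  0.04131024]
thm [0.55332244 0.25080612] in holder [ 5.09998111e-05 -1.12436973e-02]
ths [0.57501514 0.21288508] in holder [ 0.0111644 -0.0534938]
weight c [0.54008146 0.30147531] in holder [[ 0.05182811  0.06188449]
 [ 0.05150322  0.02041047]
 [-0.05041098  0.02028262]
 [-0.05129278  0.06192558]]
0.0 9.687197224473589e-05
```

Request:
servo_tool(
  steps=[3.3,-1.45,3,0.129,0,3.3,-1.45,8,0.129,0,3.3,-1.45,13,0.129,0,3.3,-1.45,18,0.129,0,3.3,-1.45,21.2,0.129,0],
)

```text
clock: 5.75
tcp_pos: [0.5049, 0.2929, 0.0866]
eef_rot: [180.0, 0.3, 15.1]
contact_force: [0.6, 0.7, -0.0]
finger_gap: -0.0
gripper_force: 0.0
```

Run:
```python
from h import *
s=arm.read_state(); print(s['clock'],s['tcp_pos'],s['eef_rot'],s['joint_positions'])
w=wview(snap('wrist','w5.png'),s)
print(proj(w,[.508,.293,.044]), proj(w,np.array(s['tcp_pos'])-[0,0,.022]))
```

```text
5.75 [0.50494713 0.29290346 0.08664302] [179.96092768   0.28539402  15.07161595] [ 2.28141728e+01  6.82736291e+00  1.05176154e+02 -2.87794840e-04
  6.82845389e+01  9.77425667e+01]
[276.39801008 248.68311096] [275.07435735 273.16597289]
```

View pics/w5.png

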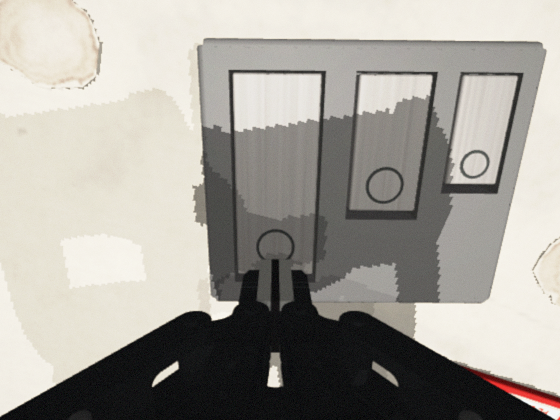

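The ring is centred at (276,246), as projected, and the closed fingers line up with it. I'll press now.

Request:
servo_tool(
  steps=[0.35,0,0.8,0,0,0.35,0,1.6,0,0,0.35,0,2.1,0,0,0.35,0,2.5,0,0,0.35,0,2.9,0,0],
)

```text
clock: 6.3
tcp_pos: [0.5116, 0.2951, 0.0631]
eef_rot: [-180.0, -0.1, 15.1]
contact_force: [-1.6, -0.0, 2.3]
finger_gap: -0.0003
gripper_force: 1.2
```

Request:
servo_tool(
  steps=[0,0,0.3,0,0,0,0,0.6,0,0,0,0,0.8,0,0,0,0,0.8,0,0],
)

```text
clock: 6.7
tcp_pos: [0.5111, 0.295, 0.0576]
eef_rot: [180.0, 0.1, 15.1]
contact_force: [-12.7, -5.2, 21.8]
finger_gap: 0.0
gripper_force: 12.3
```

Request:
servo_tool(
  steps=[-0.2,0,-0.2,0,0,-0.4,0,-0.2,0,0,-0.4,0,0.1,0,0,-0.4,0,0.3,0,0,-0.4,0,0.3,0,0],
)

```text
clock: 7.2
tcp_pos: [0.5078, 0.2941, 0.0559]
eef_rot: [180.0, 0.1, 15.1]
contact_force: [-13.9, -6.1, 29.7]
finger_gap: -0.0003
gripper_force: 17.1
```

Run:
```python
from h import *
s=arm.read_state(); print(s['clock'],s['tcp_pos'],s['eef_rot'],s['contact_force'])
w=wview(snap('wrist','w6.png'),s)
```

```text
7.2 [0.50776466 0.29410968 0.05589946] [1.79973280e+02 5.01200543e-02 1.50808568e+01] [-13.94345912  -6.14966473  29.72575005]
```

View pics/w6.png

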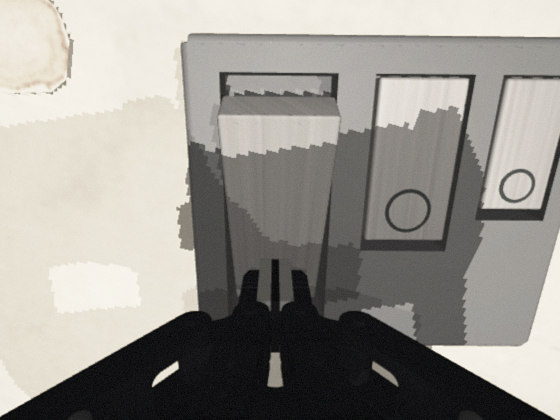

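The weight is tipped. Its far top edge runs from (219,115) to (340,115), with the end face above that and the neighbours still flush. I'll compute the far edge and retreat upwards.

Run:
```python
from h import *
s=dict(tcp_pos=[0.50776466,0.29410968,0.05589946],eef_rot=[179.973,.05,15.08])
w=wview(arm.get_image('wrist'),s)
c=np.array([.55036,.26165]);t=np.radians(15.03);Rt=np.array([[np.cos(t),-np.sin(t)],[np.sin(t),np.cos(t)]])
for z in(.060,.064,.068):
  a,b=ray(w,(219,115),z)[:2],ray(w,(340,115),z)[:2]; print(z,np.linalg.norm(a-b),(a-c)@Rt,(b-c)@Rt,(a+b)/2)
```

```text
0.06 0.03945014687096508 [0.03891835 0.06075262] [0.03893973 0.02130248] [0.57731782 0.31136927]
0.064 0.03808797834677523 [0.03907769 0.06012372] [0.03909833 0.02203575] [0.57745783 0.31146089]
0.068 0.03672580982258534 [0.03923703 0.05949482] [0.03925694 0.02276901] [0.57759783 0.31155251]
```

Request:
servo_tool(
  steps=[0,0,-1,0,0,0,0,-3,0,0,0,0,-6,0,4,0,0,-9,0,6.5,0,0,-9,0,6.5],
)

```text
clock: 7.8
tcp_pos: [0.5096, 0.2948, 0.1455]
eef_rot: [-179.9, -0.5, 15.1]
contact_force: [0.5, 0.1, 0.7]
finger_gap: 0.043
gripper_force: 0.0
```

Run:
```python
from h import *
s=arm.read_state(); print(s['clock'],s['tcp_pos'],s['eef_rot'],s['joint_positions'],s['finger_gap'])
w=wview(snap('wrist','w7.png'),s); np.savez('w7.npz',view=w['view'],intrinsics=w['intrinsics'])
for q in ['far_end','weight_large_center']:
  r=arm.recognise('wrist',q); print(q,[(np.round(x['at'],4).tolist(),round(x['conf'],2),np.round(proj(w,x['at']))) for x in r[:2]])
```

```text
7.8 [0.50964245 0.29481136 0.14548943] [-179.93169624   -0.49865331   15.05728465] [2.28077879e+01 2.99243133e+00 1.03082818e+02 4.51217388e-04
 7.34214414e+01 9.77500792e+01] 0.04304901699343947
far_end [([0.5439, 0.3055, 0.0503], 0.59, array([273., 168.]))]
weight_large_center [([0.5499, 0.3026, 0.0511], 0.92, array([280., 161.]))]
```

View pics/w7.png

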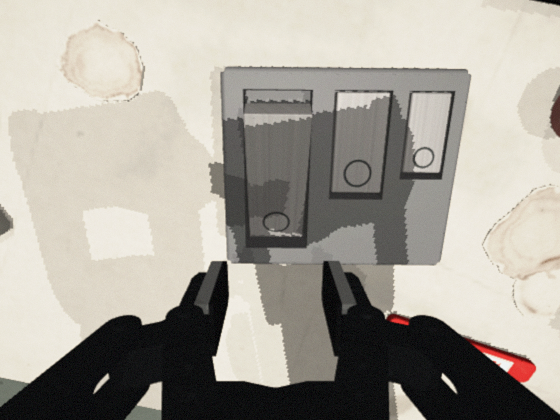

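The weight stays tipped with its far top edge near row 114, and the thumb ring is at (276,221). I'll go over the far end and descend.

Request:
servo_tool(
  steps=[3,0.15,0,0,7,6,0.15,0,0,7,6.3,0.15,3,0,7,6.3,0.15,5.5,0,7,6.3,0.15,7,0,7],
)

```text
clock: 8.45
tcp_pos: [0.5657, 0.3075, 0.0656]
eef_rot: [179.9, 0.4, 15.0]
contact_force: [-0.6, -0.8, -0.3]
finger_gap: 0.0702
gripper_force: 0.0
```

Request:
servo_tool(
  steps=[0,0,0.5,0,7,0,0,0.75,0,7,0,0,0.75,0,7],
)

```text
clock: 8.75
tcp_pos: [0.5684, 0.3088, 0.0638]
eef_rot: [-180.0, -0.0, 15.1]
contact_force: [-0.4, 0.7, -0.5]
finger_gap: 0.0699
gripper_force: 0.0
```

Run:
```python
from h import *
s=arm.read_state(); print(s['clock'],s['tcp_pos'],s['eef_rot'],s['contact_force'],s['finger_gap'])
```

```text
8.75 [0.56844197 0.30875038 0.06384838] [-1.79993667e+02 -4.91805833e-02  1.50598958e+01] [-0.39552066  0.69970667 -0.4762909 ] 0.0699292661385639
```

Request:
servo_tool(
  steps=[0.2,0,-0.4,0,7,0.2,0,-0.4,0,5,0.2,0,-0.4,0,3,0.2,0,-0.4,0,2,0.2,0,-0.4,0,2],
  grip_force=115,
)

```text
clock: 9.25
tcp_pos: [0.5711, 0.3095, 0.0689]
eef_rot: [-180.0, -0.1, 15.1]
contact_force: [-0.6, 0.8, 5.8]
finger_gap: 0.0369
gripper_force: 114.8
```

Request:
servo_tool(
  steps=[0,0,0,0,2,0,0,0,0,2,0,0,0,0,2],
)

```text
clock: 9.55
tcp_pos: [0.5711, 0.3096, 0.0689]
eef_rot: [-180.0, -0.1, 15.1]
contact_force: [-0.1, -0.6, 5.9]
finger_gap: 0.0369
gripper_force: 114.8
```

Request:
servo_tool(
  steps=[0,0,-0.5,0,2,0,0,-1.2,0,2,0,0,-2.2,0,2,0,0,-3.2,0,2,0,0,-4.2,0,2],
)

```text
clock: 10.05
tcp_pos: [0.5687, 0.3086, 0.1086]
eef_rot: [180.0, 0.2, 15.1]
contact_force: [-0.4, 0.4, -5.5]
finger_gap: 0.0369
gripper_force: 116.0
```

Request:
servo_tool(
  steps=[0,0,-1.5,0,2,0,0,-3,0,2,0,0,-5,0,2,0,0,-7,0,2,0,0,-9,0,2],
)

```text
clock: 10.55
tcp_pos: [0.5699, 0.3091, 0.201]
eef_rot: [-180.0, -0.0, 15.1]
contact_force: [-0.1, 0.1, -4.6]
finger_gap: 0.0365
gripper_force: 116.0
```

Run:
```python
from h import *
s=arm.read_state(); print(s['clock'],s['tcp_pos'],s['eef_rot'],s['contact_force'],s['finger_gap'],s['joint_positions'])
a=snap('side','d2.png')['color'];w=snap('wrist','w8.png')['color']
p=proj(arm.get_image('side'),s['tcp_pos']).astype(int);print(p)
x0,y0=max(0,p[0]-65),max(0,p[1]-60)
c=cv2.resize(a[y0:y0+140,x0:x0+130],(400,430))
cv2.imwrite('pics/c8.png',np.hstack([c,cv2.resize(w,(400,430))])[:,:,::-1])
```

```text
10.55 [0.56986486 0.30908418 0.20100818] [-1.79998408e+02 -3.42852830e-04  1.50623528e+01] [-0.05248721  0.08625401 -4.57786026] 0.03653874148388282 [2.19017758e+01 8.15692014e+00 9.19828306e+01 1.56427428e-03
 7.98597193e+01 9.68391476e+01]
[256 199]
```

View pics/c8.png

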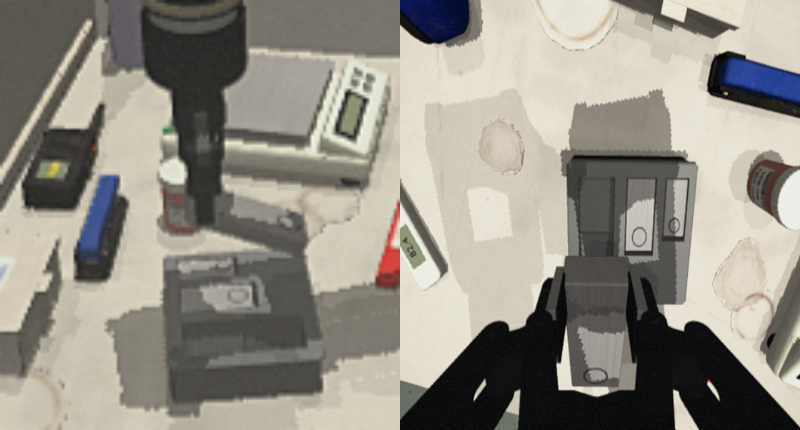

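The weight is held firmly, still tilted, with its near end hanging low at about (595,375) in the right half. Both neighbours are still in place. Next I'll refine the pan pose numerically from w2.

```bash
cat > pan.py <<'E'
from h import *
import sys
def pan(col,w,z=.058):
    # rectify 1px = 1mm; origin world (0.45,-0.25), u=x, v=y
    P=[ (0,0),(0.3,0),(0.3,0.3),(0,0.3)]
    src=np.float32([proj(w,[.45+a,-.25+b,z]) for a,b in P]); dst=np.float32([(a*1000,b*1000) for a,b in P])
    g=cv2.warpPerspective(cv2.GaussianBlur(col,(3,3),0),cv2.getPerspectiveTransform(src,dst),(300,300)).astype(int)
    return g
if __name__=='__main__':
    col=cv2.imread('pics/w2.png'); w=dict(np.load('w2.npz')); g=pan(col,w)
    gr=g.mean(2)
    print('along x at y=-.08,-.04,-.12'); 
    for y in (-.04,-.08,-.12): print(gr[int((y+.25)*1000),30:260:4].astype(int).tolist())
    print('along y at x')
    for x in (.56,.60,.64): print(gr[40:290:4,int((x-.45)*1000)].astype(int).tolist())
    for th in (165,175,185,195):
        m=(gr<th).astype(np.uint8); m=cv2.morphologyEx(m,cv2.MORPH_OPEN,np.ones((5,5),np.uint8))
        n,l=cv2.connectedComponents(m); k=l[170,150]; 
        c=max(cv2.findContours((l==k).astype(np.uint8),0,2)[0],key=cv2.contourArea); r=cv2.minAreaRect(c)
        print(th,k,.45+r[0][0]/1000,-.25+r[0][1]/1000,r[1],r[2])
E
python3 pan.py
```

```text
along x at y=-.08,-.04,-.12
[58, 64, 64, 28, 70, 142, 145, 115, 108, 124, 216, 163, 161, 168, 167, 162, 165, 159, 164, 110, 92, 88, 89, 91, 90, 89, 91, 91, 94, 90, 107, 98, 142, 118, 107, 102, 92, 94, 95, 96, 96, 101, 98, 100, 101, 102, 166, 170, 195, 191, 195, 197, 195, 195, 195, 193, 192, 191]
[62, 63, 56, 20, 137, 164, 175, 134, 130, 223, 183, 163, 164, 165, 166, 166, 165, 164, 164, 111, 94, 90, 92, 92, 90, 89, 90, 91, 90, 92, 90, 91, 90, 93, 95, 95, 97, 93, 94, 97, 98, 98, 118, 172, 172, 170, 171, 155, 213, 178, 196, 198, 196, 195, 196, 197, 197, 197]
[215, 213, 208, 218, 219, 206, 149, 127, 185, 215, 162, 163, 159, 156, 108, 107, 95, 94, 96, 95, 93, 94, 96, 90, 93, 93, 92, 93, 92, 94, 91, 91, 94, 95, 94, 93, 93, 93, 94, 96, 152, 167, 171, 164, 163, 167, 162, 206, 179, 188, 188, 188, 187, 186, 188, 190, 194, 194]
along y at x
[198, 198, 198, 197, 196, 193, 191, 191, 191, 189, 191, 191, 189, 171, 162, 163, 163, 162, 163, 162, 157, 97, 93, 92, 93, 112, 157, 167, 168, 137, 99, 95, 93, 95, 94, 93, 93, 93, 100, 110, 99, 92, 91, 92, 92, 92, 92, 85, 79, 82, 80, 83, 116, 183, 160, 175, 1
[... 267 characters left out ...]
, 188, 163, 170, 190, 189, 190, 192, 195, 197, 196]
[194, 197, 197, 198, 198, 197, 198, 197, 199, 198, 199, 199, 172, 157, 159, 158, 160, 160, 160, 145, 141, 165, 162, 148, 128, 98, 101, 96, 97, 99, 96, 96, 97, 95, 97, 96, 97, 97, 96, 97, 108, 111, 96, 96, 97, 97, 98, 118, 170, 171, 171, 167, 189, 150, 164, 179, 194, 196, 196, 198, 196, 198, 198]
165 2 0.5573293533325195 -0.07485572814941407 (165.09182739257812, 222.6953582763672) 87.08915710449219
175 2 0.5570744934082031 -0.07694328308105469 (167.2448272705078, 231.14002990722656) 83.8408432006836
185 4 0.5632710189819337 -0.05482347106933594 (209.92422485351562, 231.7320098876953) 87.53719329833984
195 1 0.5995 -0.1005 (299.0, 299.0) 90.0
```

Request:
servo_tool(
  steps=[-0.4,2.5,0,0,2,-0.8,6.5,0,0,2,-1.2,11,0,0,2,-1.6,15.5,0,0,2,-2,20,0,0,2],
)

```text
clock: 11.2
tcp_pos: [0.6018, 0.1092, 0.1976]
eef_rot: [-180.0, 0.1, 15.1]
contact_force: [-0.1, -0.2, -4.1]
finger_gap: 0.0371
gripper_force: 116.3
```

Request:
servo_tool(
  steps=[-0.5,5,0,0.06,2,-1,10,0,0.12,2,-1.5,15,0,0.18,2,-2,18,0,0.24,2,-2,19.2,0,0.262,2],
)

```text
clock: 11.7
tcp_pos: [0.6324, -0.083, 0.1975]
eef_rot: [180.0, 0.2, -0.2]
contact_force: [0.3, 1.0, -5.1]
finger_gap: 0.0369
gripper_force: 116.5
```

Request:
servo_tool(
  steps=[0,0,1,0,2,0,0,2.5,0,2,0,0,4,0,2,0,0,5,0,2,0,0,5,0,2],
)

```text
clock: 12.2
tcp_pos: [0.6313, -0.0782, 0.1456]
eef_rot: [-179.9, 0.3, 0.1]
contact_force: [-0.5, 0.5, -5.5]
finger_gap: 0.0369
gripper_force: 116.5
```

Run:
```python
from pan import *
s=arm.read_state(); print(s['clock'],s['tcp_pos'],s['eef_rot'],s['contact_force'],s['finger_gap'])
w=wview(snap('wrist','w9.png'),s)
gr=pan(np.ascontiguousarray(w['color']),w).mean(2)
for y in (-.02,-.14): print(y,gr[int((y+.25)*1000),180:260:3].astype(int).tolist())
for x in (.61,.65): print(x,gr[70:110:3,int((x-.45)*1000)].astype(int).tolist(),gr[230:270:3,int((x-.45)*1000)].astype(int).tolist())
for q in ['far_end','weight_large_center','thumb_mark','pan_top']:
  r=arm.recognise('wrist',q); print(q,[(np.round(x['at'],4).tolist(),round(x['conf'],2),np.round(proj(w,x['at']))) for x in r[:2]])
```

```text
12.2 [ 0.63134491 -0.07819642  0.14556234] [-1.79909183e+02  3.35292237e-01  1.42332858e-01] [-0.49462754  0.49158023 -5.52924467] 0.03693459322929894
-0.02 [160, 161, 109, 83, 84, 85, 83, 87, 91, 84, 159, 165, 163, 188, 147, 103, 111, 110, 111, 107, 176, 224, 225, 225, 224, 224, 223]
-0.14 [108, 109, 108, 108, 110, 108, 111, 108, 108, 108, 111, 109, 89, 169, 173, 164, 136, 103, 135, 135, 133, 138, 191, 172, 185, 209, 219]
0.61 [212, 214, 216, 217, 216, 216, 217, 176, 182, 181, 182, 182, 182, 183] [118, 157, 157, 159, 160, 158, 176, 199, 193, 193, 194, 191, 190, 190]
0.65 [224, 226, 225, 224, 225, 225, 181, 182, 164, 108, 109, 108, 108, 109] [81, 155, 159, 160, 161, 155, 199, 199, 199, 202, 201, 202, 202, 200]
far_end [([0.6137, -0.0797, 0.1244], 0.79, array([277., 307.]))]
weight_large_center [([0.6207, -0.0771, 0.1268], 0.61, array([272., 297.]))]
thumb_mark [([0.6205, -0.08, 0.1314], 0.7, array([278., 303.]))]
pan_top [([0.6434, -0.0811, 0.0578], 0.79, array([279., 206.]))]
```

Request:
servo_tool(
  steps=[0.1,0.2,0.8,0,2,0.1,0.2,1.6,0,2,0.1,0.2,2.1,0,2,0.1,0.2,2.4,0,2],
  grip_force=80,
)

```text
clock: 12.85
tcp_pos: [0.6336, -0.0817, 0.1239]
eef_rot: [-180.0, 0.1, 0.0]
contact_force: [0.5, -0.4, -5.6]
finger_gap: 0.037
gripper_force: 116.5
```

Request:
servo_tool(
  steps=[0,0,0.2,0,2,0,0,0.4,0,2,0,0,0.6,0,2,0,0,0.8,0,2,0,0,1.0,0,2],
  grip_force=60,
)

```text
clock: 13.35
tcp_pos: [0.6354, -0.0819, 0.1169]
eef_rot: [180.0, -0.2, 0.0]
contact_force: [1.4, 0.9, 2.0]
finger_gap: 0.0366
gripper_force: 117.4
```

Request:
servo_tool(
  steps=[0,0,0.2,0,2.2,0,0,0.4,0,2.2,0,0,0.6,0,2.2,0,0,0.8,0,2.2,0,0,1.0,0,2.2],
  grip_force=50,
)

```text
clock: 13.85
tcp_pos: [0.6372, -0.0824, 0.1089]
eef_rot: [179.9, -0.4, 0.1]
contact_force: [1.4, 2.5, 4.8]
finger_gap: 0.0369
gripper_force: 117.4
```

Request:
servo_tool(
  steps=[0,0,0.3,0,2.2,0,0,0.6,0,2.2,0,0,0.9,0,2.2,0,0,1.1,0,2.2,0,0,1.3,0,2.2],
)

```text
clock: 14.35
tcp_pos: [0.6347, -0.0819, 0.0927]
eef_rot: [180.0, -0.1, 0.0]
contact_force: [2.5, 0.4, 4.5]
finger_gap: 0.0366
gripper_force: 115.1
```

Request:
servo_tool(
  steps=[0,0,0.2,0,2.2,0,0,0.4,0,2.2,0,0,0.6,0,2.2,0,0,0.6,0,2.2],
)

```text
clock: 14.75
tcp_pos: [0.6338, -0.0816, 0.0856]
eef_rot: [-180.0, 0.1, 0.0]
contact_force: [2.2, 1.3, 3.0]
finger_gap: 0.0367
gripper_force: 113.6
```

Run:
```python
from h import *
s=arm.read_state(); print(s['clock'],s['tcp_pos'],s['eef_rot'],s['contact_force'],s['finger_gap'])
w=wview(snap('wrist','w10.png'),s)
for c in('wrist','side','scene'):
 for q in ['far_end','weight_large_center','thumb_mark']:
  if c!='wrist' and q=='weight_large_center': arm.get_image(c)
  r=arm.recognise(c,q); print(c,q,[(np.round(x['at'],4).tolist(),round(x['conf'],2)) for x in r[:2]])
```

```text
14.75 [ 0.6338369  -0.08159775  0.08557985] [-1.79968439e+02  7.25607422e-02  3.96869898e-02] [2.24891637 1.32152822 3.01567119] 0.03670156419958155
wrist far_end [([0.6144, -0.0804, 0.0741], 0.89)]
wrist weight_large_center [([0.6201, -0.0827, 0.0771], 0.55), ([0.6532, -0.0779, 0.0593], 0.39)]
wrist thumb_mark [([0.6209, -0.0857, 0.0768], 0.8)]
side far_end [([0.5287, 0.3135, 0.1736], 0.65)]
side weight_large_center [([0.5817, -0.072, 0.069], 0.5)]
side thumb_mark [([0.5852, -0.0678, 0.0744], 0.49)]
scene far_end [([0.539, 0.3048, 0.0478], 0.62)]
scene weight_large_center [([0.5834, -0.0755, 0.0739], 0.6)]
scene thumb_mark [([0.5868, -0.077, 0.0766], 0.78)]
```

Request:
servo_tool(
  steps=[0,0,0.1,0,2.2,0,0,0.2,0,2.2,0,0,0.2,0,2.2],
)

```text
clock: 15.65
tcp_pos: [0.6342, -0.0821, 0.0842]
eef_rot: [180.0, 0.0, 0.1]
contact_force: [-0.4, -0.6, 3.1]
finger_gap: 0.037
gripper_force: 113.2
```

Request:
servo_tool(
  steps=[0,0,0.1,0,2.2,0,0,0.15,0,2.2,0,0,0.15,0,2.2],
)

```text
clock: 15.95
tcp_pos: [0.6345, -0.0818, 0.083]
eef_rot: [-180.0, -0.0, 0.0]
contact_force: [0.3, 1.3, 2.5]
finger_gap: 0.0368
gripper_force: 113.1
```

Request:
servo_tool(
  steps=[0,0,0.1,0,2.2,0,0,0.1,0,2.2,0,0,0.1,0,2.2],
)

```text
clock: 16.25
tcp_pos: [0.6345, -0.0818, 0.0829]
eef_rot: [-180.0, 0.0, 0.0]
contact_force: [-3.0, 0.9, 8.3]
finger_gap: 0.0368
gripper_force: 113.6
```

Request:
servo_tool(
  steps=[0,0,0.1,0,2.2,0,0,0.1,0,2.2,0,0,0.1,0,2.2],
)

```text
clock: 16.55
tcp_pos: [0.6345, -0.0818, 0.0829]
eef_rot: [-180.0, 0.0, 0.0]
contact_force: [-5.9, 1.4, 12.4]
finger_gap: 0.0371
gripper_force: 114.1
```

The descent stopped at 0.083, which is where I predicted the weight would lie flat. I'll release and look again.

Request:
servo_tool(
  steps=[0,0,-0.1,0,4,0,0,-0.1,0,5,0,0,-0.1,0,6,0,0,-0.1,0,6.5,0,0,-0.1,0,6.5],
)

```text
clock: 17.05
tcp_pos: [0.6341, -0.0818, 0.0813]
eef_rot: [-180.0, 0.0, 0.0]
contact_force: [0.2, 0.3, 0.8]
finger_gap: 0.0652
gripper_force: 0.0
```

Request:
servo_tool(
  steps=[0,0,-1,0,6.5,0,0,-3,0,6.5,0,0,-7,0,6.5,-2,0,-11,0,6.5,-5,0,-15,0,6.5],
)

```text
clock: 17.55
tcp_pos: [0.5845, -0.0819, 0.2342]
eef_rot: [180.0, -0.1, 0.1]
contact_force: [1.2, 0.5, 0.8]
finger_gap: 0.065
gripper_force: 0.0
```

Request:
servo_tool(
  steps=[-2,0,0,0,6.5,-4,0,0,0,6.5,-4,0,0,0,6.5,-4,0,0,0,6.5],
)

```text
clock: 17.95
tcp_pos: [0.5446, -0.082, 0.2324]
eef_rot: [180.0, -0.1, 0.0]
contact_force: [0.1, 0.5, -0.4]
finger_gap: 0.0651
gripper_force: 0.0
```

Run:
```python
from h import *
s=arm.read_state(); print(s['clock'],s['tcp_pos'],s['eef_rot'],s['contact_force'],s['finger_gap'])
w=wview(snap('wrist','w11.png'),s)
for c in('wrist','side','scene'):
 im=w if c=='wrist' else arm.get_image(c)
 for q in ['far_end','weight_large_center','thumb_mark','weight_middle_center','weight_small_center']:
  r=arm.recognise(c,q); print(c,q,[(np.round(x['at'],4).tolist(),round(x['conf'],2)) for x in r[:2]])
# rectify at weight top, 1mm/px
P=[(0,0),(0.2,0),(0.2,0.2),(0,0.2)];z=.074
M=cv2.getPerspectiveTransform(np.float32([proj(w,[.49+a,-.18+b,z]) for a,b in P]),np.float32([(a*1000,b*1000) for a,b in P]))
g=cv2.warpPerspective(w['color'],M,(200,200)).mean(2).astype(int)
for y in(-.09,-.08,-.07): print(y,g[int((y+.18)*1000),20:190:3].tolist())
for x in(.565,.58,.6,.62): print(x,g[60:140:2,int((x-.49)*1000)].tolist())
```

```text
17.95 [ 0.54455733 -0.08196063  0.23240295] [ 1.79984053e+02 -7.76201666e-02  3.18759948e-02] [ 0.08601504  0.50579837 -0.35987029] 0.06509306510172995
wrist far_end [([0.5916, -0.0798, 0.0713], 0.85)]
wrist weight_large_center [([0.5369, 0.1806, 0.0188], 0.47)]
wrist thumb_mark [([0.5989, -0.0847, 0.079], 0.61)]
wrist weight_middle_center [([0.5954, -0.084, 0.0747], 0.39)]
wrist weight_small_center []
side far_end [([0.5486, -0.015, 0.0537], 0.75), ([0.5893, -0.0661, 0.0725], 0.58)]
side weight_large_center [([0.5892, -0.0696, 0.0718], 0.79), ([0.5497, -0.0173, 0.0532], 0.18)]
side thumb_mark [([0.593, -0.0686, 0.0756], 0.72)]
side weight_middle_center [([0.569, 0.2543, 0.0406], 0.52)]
side weight_small_center [([0.5913, 0.2171, 0.0457], 0.56)]
scene far_end [([0.5843, -0.0731, 0.0752], 0.8)]
scene weight_large_center [([0.5822, -0.0726, 0.0728], 0.69)]
scene thumb_mark [([0.5878, -0.0765, 0.0754], 0.95)]
scene weight_middle_center [([0.5718, 0.2584, 0.044], 0.67)]
scene weight_small_center [([0.5905, 0.2198, 0.0431], 0.65)]
-0.09 [184, 149, 133, 124, 229, 187, 170, 170, 178, 173, 1
[... 804 characters left out ...]
, 97, 94, 95, 86, 99, 100, 90, 99, 97, 96, 92, 53, 50, 53, 42, 58, 92, 93, 95, 97, 96, 93, 97, 69, 78, 97, 100, 99, 100, 96, 97, 96, 98, 78]
0.58 [100, 97, 99, 99, 100, 100, 101, 100, 99, 81, 100, 100, 98, 104, 104, 97, 98, 97, 99, 100, 98, 95, 98, 98, 101, 98, 97, 99, 97, 68, 72, 95, 95, 96, 95, 93, 95, 97, 95, 96]
0.6 [98, 98, 100, 100, 97, 99, 101, 98, 97, 87, 103, 102, 101, 104, 103, 99, 102, 101, 105, 103, 101, 101, 103, 101, 103, 104, 99, 99, 104, 89, 105, 97, 97, 97, 96, 97, 98, 96, 98, 99]
0.62 [99, 101, 101, 98, 101, 99, 97, 100, 100, 82, 107, 102, 105, 109, 106, 105, 105, 103, 107, 106, 106, 102, 107, 104, 106, 107, 125, 153, 101, 72, 79, 100, 100, 99, 101, 100, 101, 101, 101, 113]
```

```bash
python3 -c "
from cell import arm
print(arm.sign_off())"
```

```text
the job is handed in; nothing more can be done
None
```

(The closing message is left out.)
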